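Put away the washed boards and mugs

TASK

Put the washing-up away: stand all the small bread boards upright and side by side in the steel board file, then push the file's sliding end stop up until the boards are packed snug against the fixed end plate. Hang every mug by its handle on a hook of the mug rack, one to a hook. Do not shove or knock over the pepper mill or the honey bottle.

Things in the scene. Friction and masses are not known exactly. Their poses are not given: they have to be found in the camera images.
- board1: A small beech bread board, 150 x 18 x 110 mm (x, y, z), 0.16 to 0.26 kg; it starts standing on a long edge in a slot of the drying rack, its bottom edge 12 mm above the table. Origin: middle of the bottom edge; z up the board, y across its 18 mm thickness. It will stand by itself on a flat floor. The four boards are alike.
- board2: A small beech bread board, 150 x 18 x 110 mm (x, y, z), 0.16 to 0.26 kg; it starts standing on a long edge in a slot of the drying rack, its bottom edge 12 mm above the table. Origin: middle of the bottom edge; z up the board, y across its 18 mm thickness. It will stand by itself on a flat floor. The four boards are alike.
- board3: A small beech bread board, 150 x 18 x 110 mm (x, y, z), 0.16 to 0.26 kg; it starts standing on a long edge in a slot of the drying rack, its bottom edge 12 mm above the table. Origin: middle of the bottom edge; z up the board, y across its 18 mm thickness. It will stand by itself on a flat floor. The four boards are alike.
- board4: A small beech bread board, 150 x 18 x 110 mm (x, y, z), 0.16 to 0.26 kg; it starts standing on a long edge in a slot of the drying rack, its bottom edge 12 mm above the table. Origin: middle of the bottom edge; z up the board, y across its 18 mm thickness. It will stand by itself on a flat floor. The four boards are alike.
- mug1: Plain steel mug, 66 mm diameter, 72 mm high, straight sided, wall 3 mm, 0.12 to 0.2 kg, upright on the mat. Origin: centre of its underside, z up. Handle on its +y side: a D of 8 mm bar in its y-z plane, reaching 71 mm from the axis; opening 16 to 57 mm above the underside and 33 to 63 mm from the axis. Two or three mugs are there, the rest absent; all alike.
- mug1_eye (a point): Middle of the opening of mug1's handle: 48 mm out from the mug's axis along its +y, 36.5 mm above its underside.
- mug2: Plain steel mug, 66 mm diameter, 72 mm high, straight sided, wall 3 mm, 0.12 to 0.2 kg, upright on the mat. Origin: centre of its underside, z up. Handle on its +y side: a D of 8 mm bar in its y-z plane, reaching 71 mm from the axis; opening 16 to 57 mm above the underside and 33 to 63 mm from the axis. Two or three mugs are there, the rest absent; all alike.
- mug2_eye (a point): Middle of the opening of mug2's handle: 48 mm out from the mug's axis along its +y, 36.5 mm above its underside.
- mug3: Plain steel mug, 66 mm diameter, 72 mm high, straight sided, wall 3 mm, 0.12 to 0.2 kg, upright on the mat. Origin: centre of its underside, z up. Handle on its +y side: a D of 8 mm bar in its y-z plane, reaching 71 mm from the axis; opening 16 to 57 mm above the underside and 33 to 63 mm from the axis. Two or three mugs are there, the rest absent; all alike.
- mug3_eye (a point): Middle of the opening of mug3's handle: 48 mm out from the mug's axis along its +y, 36.5 mm above its underside.
- drying_rack: Fixed steel wire drying rack, 175 x 255 mm (x, y), with four slots 60 mm apart along its y (at y = -90, -30, 30, 90 mm), each between two wire hoops 29 mm apart and 52 mm high; boards stand in them on rods 12 mm above the table. Origin: centre, at table height. It is on the robot's left or right, the mat on the other side.
- mat: Fixed rubber drying mat 250 x 270 x 4 mm, on which the mugs stand. Origin: centre of its underside.
- file: Fixed steel board file (a tray), 186 mm wide (x), 270 mm long (y). Floor 4 mm above the table; side lips along y, 28 mm high, 164 mm apart inside: a board stands across it, its 150 mm along x, its thickness along y. Fixed end plate at +y: inner face at y = +115 mm, top at 90 mm. Floor from y = -140 to +130 mm. Origin at table height.
- stop (a joint): Sliding end stop of the file, m. At 0 its inner face is at y = -105 mm of the file; it grows as the stop slides towards the end plate (+y of the file). Gap = 220 mm minus this; four boards packed tight make 72 mm, a reading of 148 mm. Starts at 0 to 15 mm. Slides with about 1.5 N of friction, stays where left.
- stop_back (a point): Middle of the outer (-y) face of the sliding stop, the face to push on, 75 mm above the table. The stop is a steel plate 150 mm wide (x), 5 mm thick, its top edge at 90 mm, lower edge 6 mm above the table. A foot strip behind it reaches 22 mm back, 8 mm high.
- hook_rack: Fixed mug rack: wooden foot 110 x 400 x 18 mm, two posts at y = -185 and 185 mm, and a 12 mm round rail along y at 244 mm height (x = 0), carrying three hooks at y = -140, 0 and 140 mm that point to -x (towards the robot). Origin: centre of the rail's line, at table height. Nothing stands above the rail.
- hook1 (a point): Seat of hook 1 (rack y = -140 mm), 70 mm in front of the rail: top of the 8 mm hook wire at its lowest place, 240 mm above the table. Behind it the wire runs to the rail, rising 8 mm; in front it turns up to a tip 24 mm further out (-x) and 16 mm higher. A handle goes over the tip in +x and is lowered; a mug let go swings down to hang tilted under the hook.
- hook2 (a point): Seat of hook 2 (rack y = 0 mm), 70 mm in front of the rail: top of the 8 mm hook wire at its lowest place, 240 mm above the table. Behind it the wire runs to the rail, rising 8 mm; in front it turns up to a tip 24 mm further out (-x) and 16 mm higher. A handle goes over the tip in +x and is lowered; a mug let go swings down to hang tilted under the hook.
- hook3 (a point): Seat of hook 3 (rack y = 140 mm), 70 mm in front of the rail: top of the 8 mm hook wire at its lowest place, 240 mm above the table. Behind it the wire runs to the rail, rising 8 mm; in front it turns up to a tip 24 mm further out (-x) and 16 mm higher. A handle goes over the tip in +x and is lowered; a mug let go swings down to hang tilted under the hook.
- mill: Turned wooden pepper mill, 58 mm diameter, 172 mm high, a bystander. Origin: centre of its underside.
- honey: Amber honey bottle, 60 mm diameter, 150 mm high, a bystander. Origin: centre of its underside.
Things that resemble listed ones, but are neither listed nor needed, are in the scene too. Leave any red look-alike of the board2 alone.

How it is judged:
By the outcome, as a careful person would: the job done as asked, in the order asked, and still so for the second after the job is handed in, with the robot touching nothing.
Of mug1, mug2, mug3 only 2 to 3 are there at a start; the rules pass over those that are not, and their reading is None.
At some moment in a run one of mug1, mug2, mug3 may be knocked a few centimetres aside while the robot is not near it.
It also fails if it takes over 210 s, if anything falls off the work surface, if the arm or the gripper's body presses on something with over 40 N, if the wrist force passes 120 N, or if a joint passes its speed limit or range.

ROBOT

A 6-joint arm with a two-finger parallel gripper is mounted at the origin on the work surface. World frame = base frame: x ahead of the robot, y to its left, z up, the work surface at z = 0. Lengths are in m, angles in rad, forces in N, time in s.
With the tool pointing down it reaches from about 0.35 to 0.775 m from the base axis. Payload 7.3 kg.
Tool frame: the origin (TCP) lies on the centre line of the jaws, within the pads' length; the fingertips stand 17 mm ahead of it and the grasp point (between the pads) lies 2 mm behind it (robot.tip_extent is the distance from the TCP to the fingertips, in m); z points along the fingers, y is the line along which they close (so a half turn about z gives the same grasp; the last joint's range is limited). The gripper opens to 92 mm and grips with 3 to 60 N. Pads are 19 mm wide; open, the fingers measure 130 mm over their backs; the gripper's body (75 mm by 190 mm) begins 47 mm behind the grasp point.
Start: joints at [1.141, 0.342, 1.524, -0, 1.275, -0.146], TCP at [0.147, 0.504, 0.244] pointing down, gripper open.
Joint ranges: [-2.53, 2.53], [-0.77, 2.02], [0.04, 2.7], [-1, 4.14], [0.28, 2.66], [-3.11, 3.11]. Speed limits (rad/s): [2.57, 2.57, 3.14, 3.14, 3.14, 3.14].

INTERFACE

Orientations are given as [roll, pitch, yaw] about the fixed x, y, z axes, in that order (R = Rz(yaw) Ry(pitch) Rx(roll)).
In Python, from cell import robot gives the robot as it stands.
- The arm moves only by the tool step_arm, never from a script. Its argument "motion" is a list of rows, each a list of 2 entries, a list of its own where there are three numbers: the shift along the tool's x, y, z in units of 60 mm (1.0 is 60 mm), then the turn about the tool's z in rad. In form: [[[x, y, z], spin], ...]. A call has 1 to 10 rows; each row is the pose to reach, as a shift and turn from the pose commanded when the call began, along the tool's axes at that moment; what a row does not reach only later rows make up. A row lasts 1/8 s, in which the tool goes at most 62.5 mm and 10.7 degrees, less where a joint would pass 70% of its speed; a pose out of reach is approached as far as the arm can. A call with a gripper value outside its range is refused whole. "hand" is the closure in counts, from 0 (fully open) to 255 (shut), set as the call begins (left out, the last holds). The fingers move at their own pace and stop on an object; "squeeze" is the grip in N (left out, the last holds). Time passes only in rows, so rows that repeat a pose let the fingers close. It gives the time, the measured TCP pose, the force, the opening and the grip force at its end, in the units of the state.
- robot.observe(): the state, without advancing time (a new reading comes with each control period).
- robot.read_camera(name): name is "side" or "top"; returns a dict with "pixels" (420x560x3 uint8, red, green, blue), "intrinsics" (3x3 intrinsics, pixels), "xyz" and "rotation" of the camera in the world. Camera axes: x right, y up, looking along -z (the intrinsics and any distortion apply to the point x, -y, -z); pixel columns grow to the right and rows downward; lengths in m; the calibration is good to about 2 mm. A picture is of the moment at which its call begins. There is no depth.
- robot.hand_in(): hands the job in; it is judged then, once.
The state is a dict: "time": time; "qpos": joint angles; "qvel": joint speeds; "joint_efforts": joint torques, N m; "tool_pos": TCP position; "tool_rot": TCP orientation; "contact_force": force on the tool from outside, world axes, zero at the start; "torque": the same for the moment, N m; "opening": finger opening in m; "grip_force": force on a finger pad.
Only numpy, scipy, OpenCV 4.12 (cv2) and the standard library are available. Lean on these libraries where they do the work, as an engineer would, in place of code of your own. Each camera call takes 0.05 s, during which the arm holds its last target. There are 200 camera calls.

## Working session

There is one attempt and no reset: what is moved stays moved. The work goes in short steps, Python scripts to look and compute and a tool call to move; the robot and the scene stay as the last step left them, time stands still between calls to the robot, and variables do not carry over. Pictures are saved under pics/ and viewed, at most 14 in all, crops included, and the job is handed in when it is done.

Besides the shell and the picture viewer there is one more tool, called after "Emit:" as name(argument=value, ...) on one line, values as JSON. step_arm: Moves the arm, as the interface text tells. Its arguments: {"type":"object","properties":{"motion":{"type":"array"},"hand":{"type":"number"},"squeeze":{"type":"number"}},"required":["motion"]}

```bash
ls; mkdir -p pics
python3 - <<'E'
from cell import robot
import cv2
for n in ("top","side"):
    c=robot.read_camera(n); cv2.imwrite(f"pics/{n}0.png",c["pixels"][:,:,::-1]); print(n,c["intrinsics"],c["xyz"],c["rotation"])
print(robot.observe())
E
```

```text
pics
top [[394.17478377   0.         276.6902291 ]
 [  0.         394.17478377 211.60109385]
 [  0.           0.           1.        ]] [0.41477305 0.02583992 1.09330817] [ 0.08203317  0.00300695 -1.58294978]
side [[435.1442988    0.         275.37274909]
 [  0.         435.1442988  210.93382158]
 [  0.           0.           1.        ]] [ 0.11506269 -0.6649696   0.92549951] [ 0.80402306  0.01795105 -0.52048924]
{'time': 0.1, 'qpos': array([ 1.14099851e+00,  3.42628724e-01,  1.52492594e+00,  1.57293539e-05,
        1.27541484e+00, -1.46001907e-01]), 'qvel': array([ 0.00060009, -0.00102024, -0.0020291 ,  0.00151567, -0.00022665,
       -0.00048014]), 'joint_efforts': array([ 1.56231221e-03, -4.31994867e+01, -2.44697142e+01,  7.19687738e-02,
        5.25408180e-02, -5.65272126e-05]), 'tool_pos': array([0.14683018, 0.50368862, 0.24312552]), 'tool_rot': array([-3.14023263e+00, -2.15192183e-04,  2.85779201e+00]), 'contact_force': array([-0.32204963,  0.59135744,  0.65891541]), 'torque': array([-0.0016241 , -0.05064364, -0.02705621]), 'grip_force': 0.0, 'opening': 0.0917503155773365}
```

View pics/top0.png

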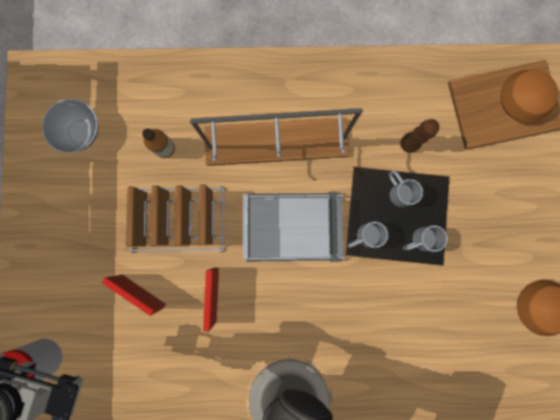

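View pics/side0.png

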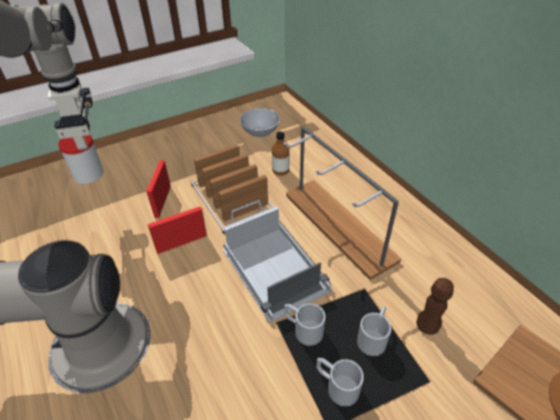

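```bash
cat > h.py <<'E'
import numpy as np, cv2
from scipy.spatial.transform import Rotation as R
from cell import robot
def cam(n):
    c=robot.read_camera(n); c["R"]=R.from_euler("xyz",c["rotation"]).as_matrix(); return c
def unproj(c,u,v,z):
    K=np.array(c["intrinsics"]); d=np.array([(u-K[0,2])/K[0,0],-(v-K[1,2])/K[1,1],-1.]); d=c["R"]@d
    o=np.array(c["xyz"]); return o+d*(z-o[2])/d[2]
def proj(c,p):
    K=np.array(c["intrinsics"]); q=(np.atleast_2d(p)-c["xyz"])@c["R"]
    return np.c_[K[0,2]+K[0,0]*q[:,0]/-q[:,2], K[1,2]-K[1,1]*q[:,1]/-q[:,2]]
def crop(c,name,x0,y0,x1,y1,s,ticks=20):
    im=cv2.resize(c["pixels"][y0:y1,x0:x1,::-1],None,fx=s,fy=s,interpolation=cv2.INTER_CUBIC)
    for u in range(-(-x0//ticks)*ticks,x1,ticks):
        cv2.line(im,(int((u-x0)*s),0),(int((u-x0)*s),6),(0,255,255),1); cv2.putText(im,str(u),(int((u-x0)*s)+2,14),0,.35,(0,255,255),1)
    for v in range(-(-y0//ticks)*ticks,y1,ticks):
        cv2.line(im,(0,int((v-y0)*s)),(6,int((v-y0)*s)),(0,255,255),1); cv2.putText(im,str(v),(2,int((v-y0)*s)-2),0,.35,(0,255,255),1)
    cv2.imwrite("pics/"+name,im)
E
python3 - <<'E'
from h import *
c=cam("top"); crop(c,"t1.png",115,95,455,275,2.35); crop(cam("side"),"s1.png",180,110,440,410,2)
E
```

```text
(no output)
```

View pics/t1.png

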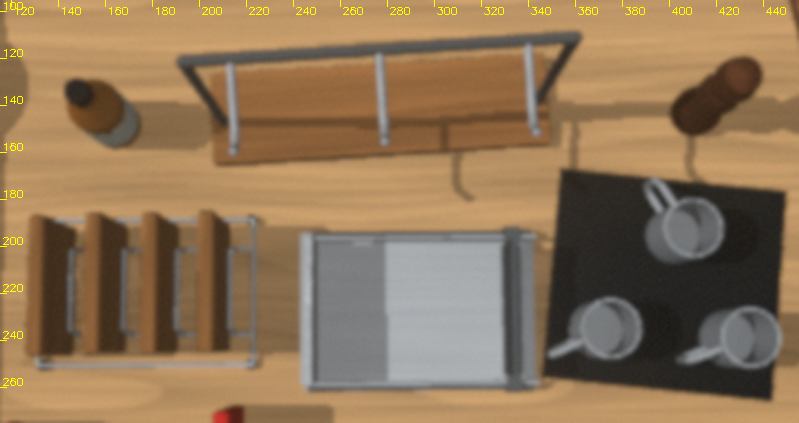

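View pics/s1.png

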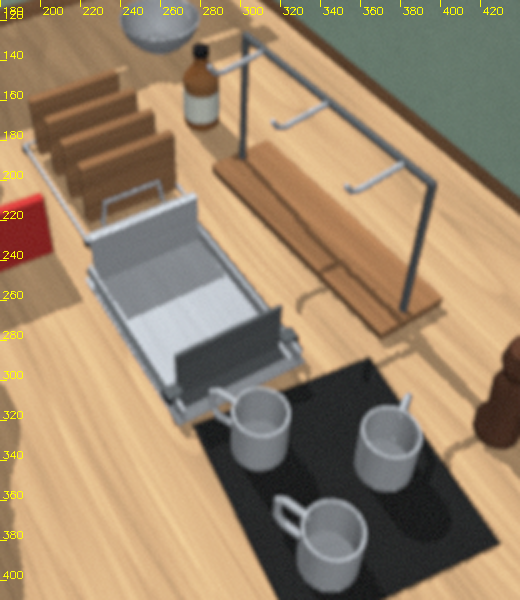

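The top view shows four beech boards on the left at about (130–205, 190–245), the file in the middle and the rack above it. The stop is the dark plate on the right at (333, 192–260) and the fixed plate is on the left at (246). There are three mugs, with rims at about (410,192), (375,234) and (434,238).

Run:
```python
from h import *
np.set_printoptions(precision=3,suppress=True)
c=cam("top")
def P(n,x,y,z):
    p=unproj(c,115+x/2.35,95+y/2.35,z); print(n,p[:2])
for i,(a,b) in enumerate([((40,213),(38,355)),((96,212),(93,354)),((152,211),(150,353)),((208,209),(206,351))]): # top-strip centres
    P(f"board{i}back",*a,.122);P(f"board{i}front",*b,.122)
P("plateTopBack",307,233,.09);P("plateTopFront",305,388,.09)
P("lipR back",541,233,.028);P("lipR front",543,388,.028);P("lipL front",303,391,.02)
P("stop top back",513,230,.09);P("stop top front",514,388,.09)
P("railL",183,62,.244);P("railR",577,37,.244)
for t in[(234,151),(384,142),(535,132)]:P("tip",*t,.252)
for n,a,b in[("A",(693,228),(650,182)),("B",(611,327),(551,356)),("C",(750,337),(680,360))]:P("mug"+n,*a,.076);P("handle",*b,.04)
P("rackR back",257,217,.012);P("rackR front",257,364,.012);P("rackL front",38,364,.012)
P("mill base",690,125,0);P("honey base",125,135,.0)
```

```text
board0back [0.564 0.387]
board0front [0.414 0.386]
board1back [0.564 0.328]
board1front [0.414 0.329]
board2back [0.565 0.268]
board2front [0.415 0.269]
board3back [0.566 0.209]
board3front [0.416 0.211]
plateTopBack [0.543 0.107]
plateTopFront [0.375 0.11 ]
lipR back [ 0.548 -0.159]
lipR front [ 0.37  -0.157]
lipL front [0.369 0.118]
stop top back [ 0.544 -0.118]
stop top front [ 0.373 -0.115]
railL [0.686 0.21 ]
railR [ 0.706 -0.16 ]
tip [0.599 0.161]
tip [0.606 0.022]
tip [ 0.614 -0.117]
mugA [ 0.545 -0.319]
handle [ 0.604 -0.284]
mugB [ 0.437 -0.225]
handle [ 0.406 -0.165]
mugC [ 0.424 -0.376]
handle [ 0.4  -0.31]
rackR back [0.573 0.172]
rackR front [0.401 0.172]
rackL front [0.404 0.427]
mill base [ 0.679 -0.346]
honey base [0.676 0.332]
```

Emit:
step_arm(motion=[[[-6.84, -3.11, 0], -0.284], [[-6.84, -3.11, 0], -0.284], [[-6.84, -3.11, 0], -0.284], [[-6.84, -3.11, 0], -0.284], [[-6.84, -3.11, 0], -0.284], [[-6.84, -3.11, 0], -0.284], [[-6.84, -3.11, 0], -0.284], [[-6.84, -3.11, 0], -0.284], [[-6.84, -3.11, 0], -0.284], [[-6.84, -3.11, 0], -0.284]], hand=155)

```text
time: 1.5
tool_pos: [0.4875, 0.2111, 0.2437]
tool_rot: [3.141, -0.001, -3.14]
contact_force: [-0.7, 0.3, 0.5]
opening: 0.036
grip_force: 0.0
```

Emit:
step_arm(motion=[[[0, -0.02, 0.8], 0], [[0, -0.02, 1.6], 0], [[0, -0.02, 2.0], 0], [[0, -0.02, 2.3], 0], [[0, -0.02, 2.59], 0], [[0, -0.02, 2.59], 0], [[0, -0.02, 2.59], 0]])

```text
time: 2.38
tool_pos: [0.4885, 0.2098, 0.0892]
tool_rot: [3.141, 0.001, -3.14]
contact_force: [-1.0, -0.0, 0.3]
opening: 0.0359
grip_force: 0.0
```

Emit:
step_arm(motion=[[[0, 0, 0], 0], [[0, 0, 0], 0], [[0, 0, 0], 0], [[0, 0, 0], 0], [[0, 0, 0], 0], [[0, 0, 0], 0]], hand=255, squeeze=30)

```text
time: 3.12
tool_pos: [0.489, 0.2089, 0.0888]
tool_rot: [3.141, 0.001, -3.141]
contact_force: [-0.4, 0.7, 5.4]
opening: 0.0182
grip_force: 30.0
```

Emit:
step_arm(motion=[[[0, 0, -0.8], 0], [[0, 0, -1.6], 0], [[0, 0, -2.0], 0], [[0, 0, -2.0], 0], [[0, 0, -2.0], 0]])

```text
time: 3.75
tool_pos: [0.4879, 0.2085, 0.2066]
tool_rot: [-3.141, -0.003, -3.142]
contact_force: [-0.2, -0.2, -2.2]
opening: 0.0176
grip_force: 30.0
```

Run:
```python
from h import *
c=cam("top"); crop(c,"t2.png",110,150,360,290,3); crop(cam("side"),"s2.png",170,60,370,240,3)
```

```text
(no output)
```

View pics/s2.png

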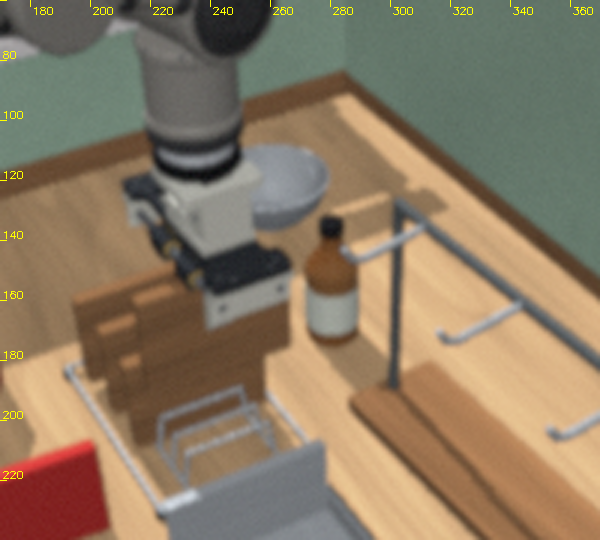

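Emit:
step_arm(motion=[[[0.2, -0.9, 0], 0], [[0.4, -1.8, 0], 0], [[0.49, -2.7, 0], 0], [[0.49, -3.6, 0], 0], [[0.49, -4.2, 0], 0], [[0.49, -4.59, 0], 0], [[0.49, -4.59, 0], 0], [[0.49, -4.59, 0.8], 0], [[0.49, -4.59, 1.2], 0], [[0.49, -4.59, 1.2], 0]])

```text
time: 5.1
tool_pos: [0.4579, -0.0653, 0.1344]
tool_rot: [3.14, -0.005, -3.141]
contact_force: [-0.1, 0.6, -2.6]
opening: 0.0179
grip_force: 30.0
```

Run:
```python
from h import *
c=cam("top"); a=c; s=cam("side"); crop(s,"s3.png",200,180,350,340,3.7)
```

```text
(no output)
```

View pics/s3.png

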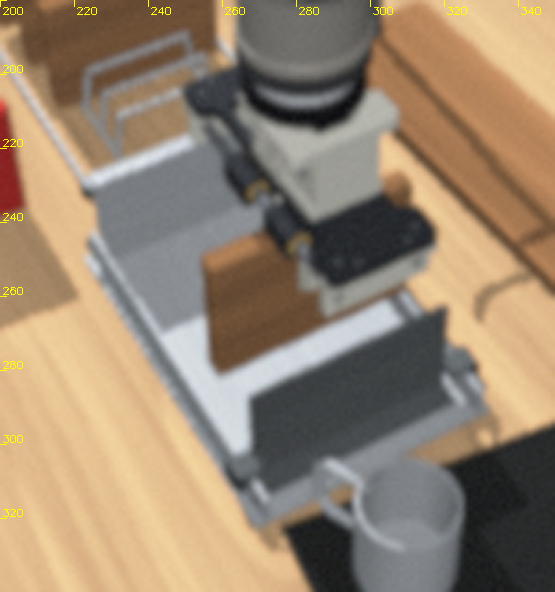

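Run:
```python
from h import *
c=cam("side"); np.set_printoptions(precision=3,suppress=True)
U=lambda x,y,z:print(unproj(c,200+x/3.7,180+y/3.7,z))
U(217,373,.0576);U(206,253,.1676)
U(93,243,.028);U(240,465,.028);U(262,517,.004);U(480,400,.028)
print("stop top");U(250,390,.09);U(443,310,.09);print('plate top');U(95,184,.09);U(205,140,.09)
```

```text
[ 0.391 -0.07   0.058]
[ 0.394 -0.06   0.168]
[0.377 0.103 0.028]
[ 0.378 -0.123  0.028]
[ 0.378 -0.151  0.004]
[ 0.543 -0.16   0.028]
stop top
[ 0.392 -0.115  0.09 ]
[ 0.534 -0.123  0.09 ]
plate top
[0.384 0.1   0.09 ]
[0.473 0.099 0.09 ]
```

Emit:
step_arm(motion=[[[0.05, 0, 0.3], 0], [[0.05, 0, 0.6], 0], [[0.05, 0, 0.8], 0], [[0.05, 0, 0.88], 0], [[0.05, 0, 0.88], 0], [[0.05, 0, 0.88], 0]])

```text
time: 6.0
tool_pos: [0.4568, -0.0668, 0.0841]
tool_rot: [-3.141, 0.001, -3.141]
contact_force: [0.2, 0.7, -2.0]
opening: 0.0177
grip_force: 30.0
```

Emit:
step_arm(motion=[[[0, 0, 0.03], 0], [[0, 0, 0.05], 0], [[0, 0, 0.05], 0]])

```text
time: 6.38
tool_pos: [0.4565, -0.0667, 0.0809]
tool_rot: [-3.142, 0.0, -3.141]
contact_force: [-2.5, 0.0, 4.2]
opening: 0.0177
grip_force: 30.0
```

Emit:
step_arm(motion=[[[0, 0, 0], 0], [[0, 0, 0], 0], [[0, 0, 0], 0]], hand=178)

```text
time: 6.75
tool_pos: [0.4565, -0.0666, 0.0805]
tool_rot: [3.142, 0.0, -3.141]
contact_force: [-0.5, -0.6, 0.5]
opening: 0.0276
grip_force: 0.0
```

Emit:
step_arm(motion=[[[0, 0, -0.4], 0], [[0, 0, -1], 0], [[0, 0, -1.7], 0], [[-0.54, 1, -2], 0], [[-0.54, 2, -2.2], 0], [[-0.54, 3, -2.2], 0], [[-0.54, 4, -2.2], 0], [[-0.54, 5, -2.2], 0], [[-0.54, 5.58, -2.2], 0], [[-0.54, 5.58, -2.2], 0]])

```text
time: 8.0
tool_pos: [0.4881, 0.2705, 0.212]
tool_rot: [3.141, -0.0, -3.138]
contact_force: [-0.2, -0.5, -0.0]
opening: 0.0278
grip_force: 0.0
```

Emit:
step_arm(motion=[[[0, 0, 0.6], 0], [[0, 0, 1.2], 0], [[0, 0, 1.6], 0], [[0, 0, 1.9], 0], [[0, 0, 2.07], 0], [[0, 0, 2.07], 0], [[0, 0, 2.07], 0]], hand=155)

```text
time: 8.88
tool_pos: [0.4892, 0.2681, 0.0891]
tool_rot: [3.141, 0.001, 3.141]
contact_force: [0.5, 0.6, -0.1]
opening: 0.0361
grip_force: 0.0
```

Emit:
step_arm(motion=[[[0, 0, 0], 0], [[0, 0, 0], 0], [[0, 0, 0], 0], [[0, 0, 0], 0], [[0, 0, 0], 0], [[0, 0, 0], 0]], hand=255)

```text
time: 9.62
tool_pos: [0.489, 0.2684, 0.0887]
tool_rot: [3.141, 0.001, -3.141]
contact_force: [-0.6, 0.6, 4.6]
opening: 0.0183
grip_force: 30.0
```

Emit:
step_arm(motion=[[[0, 0, -0.8], 0], [[0, 0, -1.6], 0], [[0, 0, -2.0], 0], [[0.2, -0.9, -2], 0], [[0.53, -1.8, -2], 0], [[0.53, -2.7, -2], 0], [[0.53, -3.6, -2], 0], [[0.53, -4.4, -2], 0], [[0.53, -4.87, -2], 0], [[0.53, -4.87, -2], 0]])

```text
time: 10.88
tool_pos: [0.4564, -0.0257, 0.2076]
tool_rot: [3.142, -0.002, 3.139]
contact_force: [0.8, 1.0, -2.7]
opening: 0.0181
grip_force: 30.0
```

Emit:
step_arm(motion=[[[0, 0, 0.6], 0], [[0, 0, 1.2], 0], [[0, 0, 1.7], 0], [[0, 0, 1.95], 0], [[0, 0, 2.08], 0], [[0, 0, 2.13], 0], [[0, 0, 2.13], 0], [[0, 0, 2.13], 0]])

```text
time: 11.88
tool_pos: [0.4574, -0.0239, 0.0809]
tool_rot: [-3.141, 0.001, -3.141]
contact_force: [-0.3, -0.3, -3.3]
opening: 0.0177
grip_force: 30.0
```

Emit:
step_arm(motion=[[[0, 0, 0], 0], [[0, 0, 0], 0], [[0, 0, 0], 0]], hand=178)

```text
time: 12.25
tool_pos: [0.4571, -0.0241, 0.0806]
tool_rot: [3.142, 0.0, -3.142]
contact_force: [-0.3, -0.5, 0.4]
opening: 0.0279
grip_force: 0.0
```

Next board at y 0.3285: dy = 0.3525 → 5.87.

Emit:
step_arm(motion=[[[0, 0, -0.6], 0], [[0, 0, -1.4], 0], [[-0.1, 0.7, -2.2], 0], [[-0.3, 1.6, -2.2], 0], [[-0.53, 2.5, -2.2], 0], [[-0.53, 3.5, -2.2], 0], [[-0.53, 4.5, -2.2], 0], [[-0.53, 5.3, -2.2], 0], [[-0.53, 5.87, -2.2], 0], [[-0.53, 5.87, -2.2], 0]])

```text
time: 13.5
tool_pos: [0.4881, 0.3303, 0.212]
tool_rot: [3.141, -0.0, -3.138]
contact_force: [0.5, -0.8, 0.1]
opening: 0.0277
grip_force: 0.0
```

Emit:
step_arm(motion=[[[0, 0, 0.4], 0], [[0, 0, 1.2], 0], [[0, 0, 1.6], 0], [[0, 0, 1.9], 0], [[0, 0, 2.07], 0], [[0, 0, 2.07], 0], [[0, 0, 2.07], 0]], hand=155)

```text
time: 14.38
tool_pos: [0.4892, 0.3282, 0.0892]
tool_rot: [3.141, 0.001, 3.142]
contact_force: [0.3, 1.0, -0.6]
opening: 0.0359
grip_force: 0.0
```

Emit:
step_arm(motion=[[[0, 0, 0], 0], [[0, 0, 0], 0], [[0, 0, 0], 0], [[0, 0, 0], 0], [[0, 0, 0], 0], [[0, 0, 0], 0]], hand=255)

```text
time: 15.12
tool_pos: [0.4889, 0.3284, 0.0887]
tool_rot: [3.141, 0.001, -3.141]
contact_force: [-0.5, 0.4, 6.0]
opening: 0.0178
grip_force: 30.0
```

Emit:
step_arm(motion=[[[0, 0, -0.8], 0], [[0, 0, -1.6], 0], [[0, -0.6, -2.0], 0], [[0.2, -1.5, -2], 0], [[0.53, -2.4, -2], 0], [[0.53, -3.3, -2], 0], [[0.53, -4.2, -2], 0], [[0.53, -4.9, -2], 0], [[0.53, -5.16, -2], 0], [[0.53, -5.16, -2], 0]])

```text
time: 16.38
tool_pos: [0.4567, 0.0183, 0.2078]
tool_rot: [3.141, -0.001, 3.14]
contact_force: [-0.1, 0.9, -2.4]
opening: 0.018
grip_force: 30.0
```

Emit:
step_arm(motion=[[[0, 0, 0.6], 0], [[0, 0, 1.2], 0], [[0, 0, 1.7], 0], [[0, 0, 1.95], 0], [[0, 0, 2.08], 0], [[0, 0, 2.13], 0], [[0, 0, 2.13], 0], [[0, 0, 2.13], 0]])

```text
time: 17.38
tool_pos: [0.4574, 0.0188, 0.081]
tool_rot: [-3.142, 0.001, -3.141]
contact_force: [-0.5, -0.9, -1.7]
opening: 0.0183
grip_force: 30.0
```

Emit:
step_arm(motion=[[[0, 0, 0], 0], [[0, 0, 0], 0], [[0, 0, 0], 0]], hand=178)

```text
time: 17.75
tool_pos: [0.4571, 0.0185, 0.0807]
tool_rot: [3.142, 0.0, -3.142]
contact_force: [0.6, 0.3, 0.3]
opening: 0.0275
grip_force: 0.0
```

Emit:
step_arm(motion=[[[0, 0, -0.6], 0], [[0, 0, -1.4], 0], [[-0.1, 0.7, -2.2], 0], [[-0.3, 1.6, -2.2], 0], [[-0.53, 2.5, -2.2], 0], [[-0.53, 3.5, -2.2], 0], [[-0.53, 4.5, -2.2], 0], [[-0.53, 5.5, -2.2], 0], [[-0.53, 6.13, -2.2], 0], [[-0.53, 6.13, -2.2], 0]])

```text
time: 19.0
tool_pos: [0.4879, 0.3887, 0.2118]
tool_rot: [3.141, -0.0, -3.138]
contact_force: [0.1, -1.0, 0.0]
opening: 0.028
grip_force: 0.0
```

Emit:
step_arm(motion=[[[0, 0, 0.4], 0], [[0, 0, 1.2], 0], [[0, 0, 1.6], 0], [[0, 0, 1.9], 0], [[0, 0, 2.07], 0], [[0, 0, 2.07], 0], [[0, 0, 2.07], 0]], hand=155)

```text
time: 19.88
tool_pos: [0.4892, 0.3864, 0.0893]
tool_rot: [3.141, 0.001, 3.142]
contact_force: [0.8, 0.0, 0.5]
opening: 0.036
grip_force: 0.0
```

Emit:
step_arm(motion=[[[0, 0, 0], 0], [[0, 0, 0], 0], [[0, 0, 0], 0], [[0, 0, 0], 0], [[0, 0, 0], 0], [[0, 0, 0], 0]], hand=255)

```text
time: 20.62
tool_pos: [0.4889, 0.3879, 0.0886]
tool_rot: [3.139, 0.001, 3.141]
contact_force: [1.0, 5.7, -1.0]
opening: 0.0183
grip_force: 29.9
```

Emit:
step_arm(motion=[[[0, 0, -0.8], 0], [[0, 0, -1.6], 0], [[0, -0.6, -2.0], 0], [[0.2, -1.6, -2], 0], [[0.53, -2.6, -2], 0], [[0.53, -3.6, -2], 0], [[0.53, -4.5, -2], 0], [[0.53, -5.1, -2], 0], [[0.53, -5.41, -2], 0], [[0.53, -5.41, -2], 0]])

```text
time: 21.88
tool_pos: [0.4568, 0.0608, 0.2084]
tool_rot: [3.142, -0.0, 3.139]
contact_force: [0.5, 0.5, -1.2]
opening: 0.0177
grip_force: 30.0
```

Emit:
step_arm(motion=[[[0, 0, 0.6], 0], [[0, 0, 1.2], 0], [[0, 0, 1.7], 0], [[0, 0, 1.95], 0], [[0, 0, 2.08], 0], [[0, 0, 2.13], 0], [[0, 0, 2.13], 0], [[0, 0, 2.13], 0]])

```text
time: 22.88
tool_pos: [0.4574, 0.0618, 0.081]
tool_rot: [3.142, 0.001, -3.141]
contact_force: [0.2, -1.1, -2.5]
opening: 0.0176
grip_force: 30.0
```

Emit:
step_arm(motion=[[[0, 0, 0], 0], [[0, 0, 0], 0], [[0, 0, 0], 0]], hand=178)

```text
time: 23.25
tool_pos: [0.4571, 0.0617, 0.0807]
tool_rot: [3.141, 0.0, -3.142]
contact_force: [0.8, -1.4, -0.4]
opening: 0.0278
grip_force: 0.0
```

Emit:
step_arm(motion=[[[0, 0, -0.6], 0], [[0, 0, -1.4], 0], [[0, 0, -2.2], 0], [[0, -0.7, -2.2], 0], [[0, -1.6, -2.2], 0], [[0, -2.5, -2.2], 0], [[0, -3.4, -2.2], 0], [[0, -3.8, -2.2], 0], [[0, -3.8, -2.2], 0], [[0, -3.8, -2.2], 0]], hand=178)

```text
time: 24.5
tool_pos: [0.4568, -0.1655, 0.2124]
tool_rot: [3.141, -0.0, -3.141]
contact_force: [-0.4, 0.5, -0.5]
opening: 0.0276
grip_force: 0.0
```

Run:
```python
from h import *
c=cam("side"); crop(c,"s4.png",170,100,430,400,2)
```

```text
(no output)
```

View pics/s4.png

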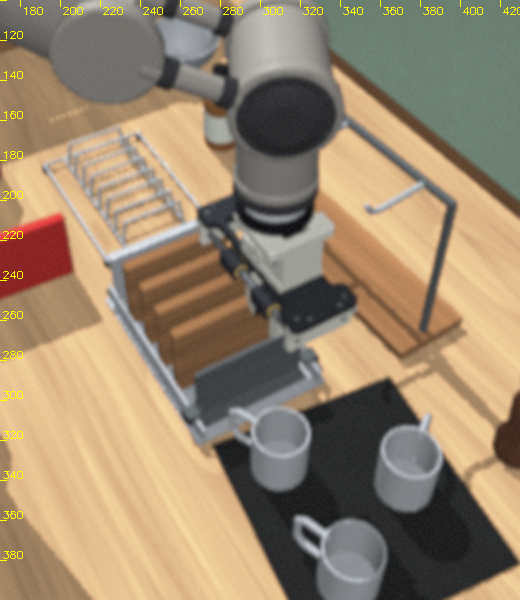

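Emit:
step_arm(motion=[[[0, 0.1, 0], 0.18], [[0, 0.17, 0], 0.36], [[0, 0.17, 0], 0.54], [[0, 0.17, 0], 0.72], [[0, 0.17, 0], 0.9], [[0, 0.17, 0], 1.08], [[0, 0.17, 0], 1.26], [[0, 0.17, 0], 1.44], [[0, 0.17, 0], 1.57], [[0, 0.17, 0], 1.57]], hand=255)

```text
time: 25.8
tool_pos: [0.4571, -0.1549, 0.2126]
tool_rot: [3.141, -0.0, 1.575]
contact_force: [-0.7, -0.3, 0.3]
opening: 0.0005
grip_force: 0.0
```

Emit:
step_arm(motion=[[[0, 0, 0.7], 0], [[0, 0, 1.4], 0], [[0, 0, 2], 0], [[0, 0, 2.24], 0], [[0, 0, 2.24], 0], [[0, 0, 2.24], 0]])

```text
time: 26.55
tool_pos: [0.4579, -0.1563, 0.0793]
tool_rot: [3.139, 0.001, 1.573]
contact_force: [-0.5, -0.6, 0.3]
opening: 0.0003
grip_force: 0.0
```

Emit:
step_arm(motion=[[[0.15, 0, 0], 0], [[0.3, 0, 0], 0], [[0.45, 0, 0], 0], [[0.6, 0, 0], 0], [[0.72, 0, 0], 0], [[0.84, 0, 0], 0], [[0.96, 0, 0], 0], [[1.08, 0, 0], 0], [[1.2, 0, 0], 0], [[1.3, 0, 0], 0]])

```text
time: 27.8
tool_pos: [0.4572, -0.0777, 0.0781]
tool_rot: [3.141, 0.0, 1.572]
contact_force: [1.5, -3.0, -0.2]
opening: 0.0002
grip_force: 1.6
```

Emit:
step_arm(motion=[[[0.12, 0, 0], 0], [[0.24, 0, 0], 0], [[0.36, 0, 0], 0], [[0.48, 0, 0], 0], [[0.6, 0, 0], 0], [[0.7, 0, 0], 0], [[0.8, 0, 0], 0], [[0.9, 0, 0], 0], [[1.0, 0, 0], 0], [[1.1, 0, 0], 0]])

```text
time: 29.05
tool_pos: [0.4574, -0.0123, 0.0782]
tool_rot: [3.14, 0.001, 1.572]
contact_force: [3.3, -7.0, -1.7]
opening: 0.0005
grip_force: 3.6
```

Now the last ~20 mm in fine increments.

Emit:
step_arm(motion=[[[0.06, 0, 0], 0], [[0.12, 0, 0], 0], [[0.18, 0, 0], 0], [[0.24, 0, 0], 0], [[0.28, 0, 0], 0], [[0.28, 0, 0], 0]])

```text
time: 29.8
tool_pos: [0.4574, 0.0047, 0.0782]
tool_rot: [3.14, 0.001, 1.572]
contact_force: [3.8, -4.6, -1.1]
opening: 0.0005
grip_force: 2.5
```

Emit:
step_arm(motion=[[[0.03, 0, 0], 0], [[0.05, 0, 0], 0], [[0.05, 0, 0], 0]])

```text
time: 30.18
tool_pos: [0.4574, 0.0075, 0.0782]
tool_rot: [3.14, 0.001, 1.572]
contact_force: [4.3, -6.2, -1.0]
opening: 0.0005
grip_force: 3.1
```

Emit:
step_arm(motion=[[[0.03, 0, 0], 0], [[0.05, 0, 0], 0], [[0.05, 0, 0], 0]])

```text
time: 30.55
tool_pos: [0.4574, 0.0104, 0.0782]
tool_rot: [3.14, 0.001, 1.572]
contact_force: [4.0, -6.0, -1.2]
opening: 0.0004
grip_force: 3.1
```

Emit:
step_arm(motion=[[[0.03, 0, 0], 0], [[0.05, 0, 0], 0], [[0.05, 0, 0], 0]])

```text
time: 30.92
tool_pos: [0.4574, 0.0134, 0.0782]
tool_rot: [3.14, 0.001, 1.572]
contact_force: [4.7, -6.4, -1.6]
opening: 0.0003
grip_force: 3.1
```

Emit:
step_arm(motion=[[[0.03, 0, 0], 0], [[0.04, 0, 0], 0], [[0.04, 0, 0], 0]])

```text
time: 31.3
tool_pos: [0.4574, 0.0138, 0.0782]
tool_rot: [3.14, 0.004, 1.573]
contact_force: [3.1, -19.5, -0.4]
opening: 0.0003
grip_force: 9.6
```

Run:
```python
from h import *
print(robot.observe()["contact_force"]); crop(cam("side"),"s5.png",200,180,380,350,3.3)
```

```text
[  3.06767791 -19.49947998  -0.38054617]
```

View pics/s5.png

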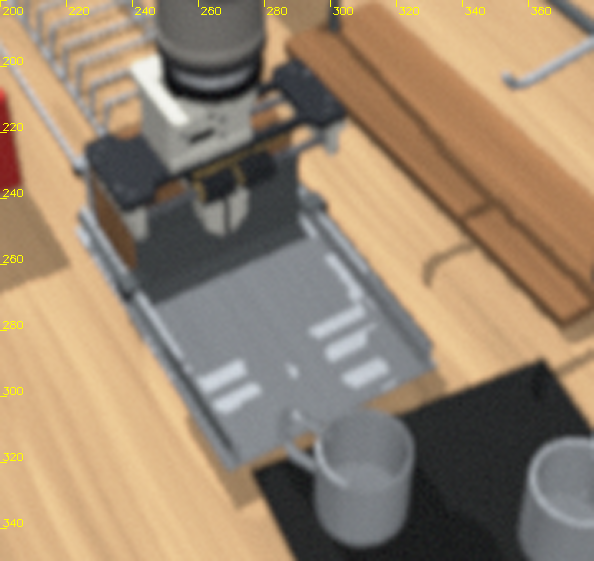

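Emit:
step_arm(motion=[[[-0.2, 0, 0], 0], [[-0.5, 0, 0], 0], [[-0.5, 0, -0.8], 0], [[-0.5, 0, -1.6], 0], [[-0.5, 0, -2.4], 0], [[-0.5, 0, -3.2], 0], [[-0.5, 0, -3.2], 0]], hand=0)

```text
time: 32.22
tool_pos: [0.4577, -0.0135, 0.2731]
tool_rot: [3.136, 0.0, 1.572]
contact_force: [0.2, 0.2, -0.5]
opening: 0.0658
grip_force: 0.0
```

Run:
```python
from h import *
crop(cam("top"),"t6.png",330,160,460,270,6,10)
```

```text
(no output)
```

View pics/t6.png

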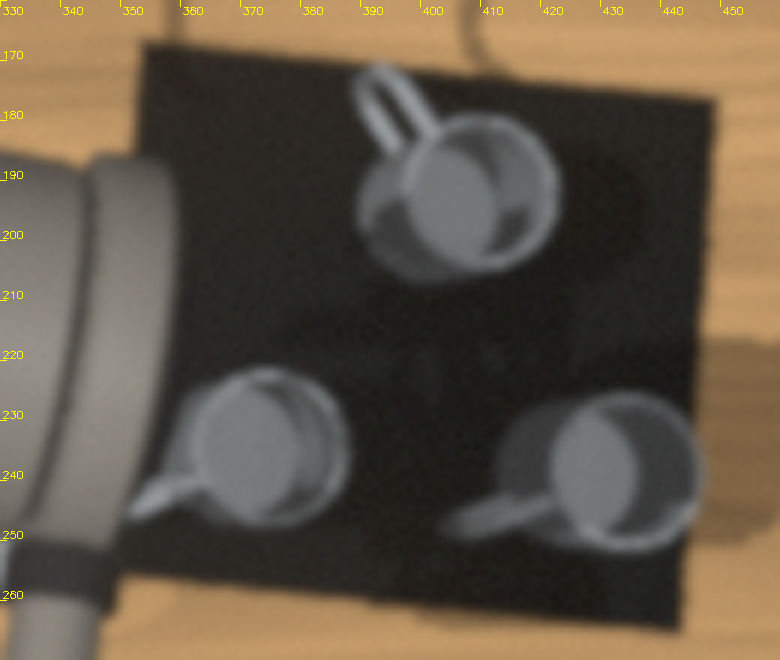

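```bash
cat > mugs.py <<'E'
from h import *
np.set_printoptions(precision=3,suppress=True)
c=cam("top")
g={"A":((480,192),(383,68),.062),"B":((270,448),(135,513),.04),"C":((627,471),(443,529),.03)}
im=cv2.resize(c["pixels"][160:270,330:460,::-1],None,fx=6,fy=6,interpolation=cv2.INTER_CUBIC)
q=lambda p:np.int32((proj(c,p)-[330,160])*6)
for n,(a,b,z) in g.items():
    m=unproj(c,330+a[0]/6,160+a[1]/6,.076); t=unproj(c,330+b[0]/6,160+b[1]/6,z)
    d=t-m; th=np.arctan2(d[1],d[0]); print(n,m[:2],np.hypot(d[0],d[1]),np.degrees(th))
    u=np.array([np.cos(th),np.sin(th),0]); m[2]=.004
    cv2.polylines(im,[q(np.array([m+u*r+[0,0,h] for r,h in [(.033,.061),(.067,.061),(.067,.012),(.033,.012)]]))],False,(0,255,0),1)
    for h in(0,.072): cv2.polylines(im,[q(np.array([m+[.033*np.cos(k),.033*np.sin(k),h] for k in np.linspace(0,6.3,40)]))],True,(0,0,255),1)
cv2.imwrite("pics/o.png",im)
E
python3 mugs.py
```

```text
A [ 0.545 -0.319] 0.06762122579945723 31.941704559876438
B [ 0.436 -0.225] 0.05864122512925657 117.7488840292372
C [ 0.424 -0.377] 0.06957186427475176 110.5767626166888
```

View pics/o.png

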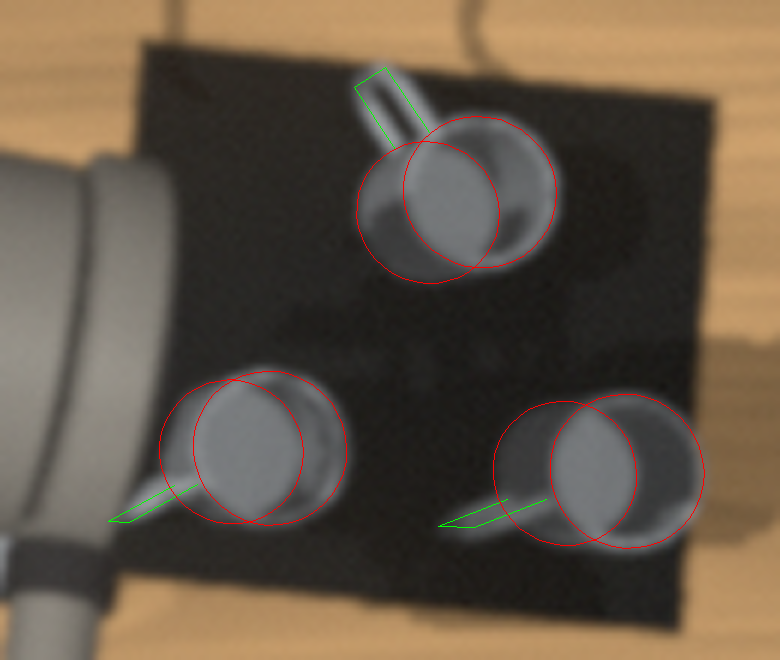

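Emit:
step_arm(motion=[[[-0.9, -0.1, 0], 0.08], [[-1.8, -0.2, 0], 0.157], [[-2.7, -0.36, 0], 0.157], [[-3.525, -0.36, 0], 0.157], [[-3.525, -0.36, 0], 0.157], [[-3.525, -0.36, 0.8], 0.157], [[-3.525, -0.36, 1.6], 0.157], [[-3.525, -0.36, 2.0], 0.157], [[-3.525, -0.36, 2.0], 0.157]], hand=0)

```text
time: 33.45
tool_pos: [0.4339, -0.223, 0.1475]
tool_rot: [-3.135, -0.004, 1.416]
contact_force: [-0.9, -0.3, 2.1]
opening: 0.0919
grip_force: 0.0
```

Run:
```python
from h import *
print(robot.observe()["tool_pos"],robot.observe()["tool_rot"],robot.observe()["opening"])
c=cam("side"); crop(c,"s7.png",220,200,420,410,2.8)
```

```text
[ 0.43388204 -0.22297587  0.14752289] [-3.13531909 -0.00384114  1.41567707] 0.09194640748158514
```

View pics/s7.png

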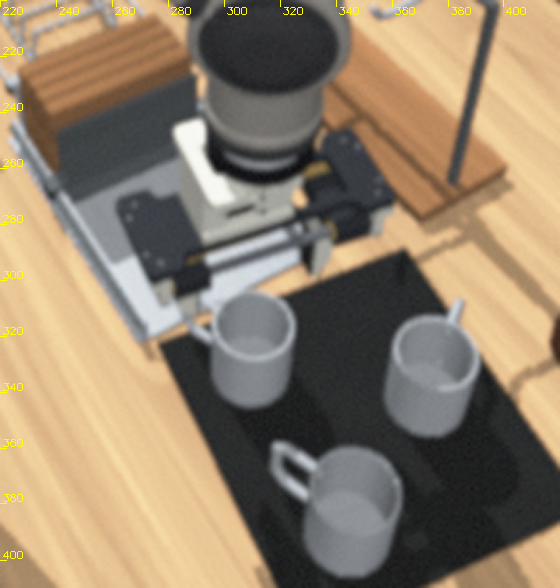

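Emit:
step_arm(motion=[[[0, 0, 0.5], 0], [[0, 0, 1.0], 0], [[0, 0, 1.3], 0], [[0, 0, 1.5], 0], [[0, 0, 1.57], 0], [[0, 0, 1.57], 0], [[0, 0, 1.57], 0]])

```text
time: 34.38
tool_pos: [0.4359, -0.2256, 0.0566]
tool_rot: [3.14, 0.001, 1.415]
contact_force: [-0.1, 0.1, 0.1]
opening: 0.0915
grip_force: 0.0
```

Emit:
step_arm(motion=[[[0, 0, 0], 0], [[0, 0, 0], 0], [[0, 0, 0], 0], [[0, 0, 0], 0], [[0, 0, 0], 0], [[0, 0, 0], 0]], hand=255, squeeze=25)

```text
time: 35.12
tool_pos: [0.4357, -0.2255, 0.056]
tool_rot: [3.141, 0.0, 1.415]
contact_force: [1.5, -0.7, 2.6]
opening: 0.0646
grip_force: 25.0
```

Emit:
step_arm(motion=[[[0, 0, -0.5], 0], [[0, 0, -1.3], 0], [[0, 0, -2.1], 0], [[0, 0, -2.9], 0], [[0, 0, -3.3], 0], [[0, 0, -3.4], 0], [[0, 0, -3.4], 0]])

```text
time: 36.0
tool_pos: [0.4351, -0.2251, 0.2589]
tool_rot: [-3.14, -0.001, 1.415]
contact_force: [0.2, 0.5, -1.5]
opening: 0.065
grip_force: 25.0
```

Emit:
step_arm(motion=[[[0.8, 0.16, 0], 0.1], [[1.6, 0.31, 0], 0.2], [[2.4, 0.47, 0], 0.3], [[3.2, 0.62, 0], 0.4], [[4.0, 0.78, 0], 0.436], [[4.8, 0.94, 0], 0.436], [[5.5, 1.07, 0], 0.436], [[5.79, 1.13, 0], 0.436], [[5.79, 1.13, 0], 0.436], [[5.79, 1.13, 0], 0.436]])

```text
time: 37.25
tool_pos: [0.556, 0.106, 0.2593]
tool_rot: [-3.141, 0.001, 0.978]
contact_force: [0.5, -0.3, -1.5]
opening: 0.0652
grip_force: 25.0
```

Run:
```python
from h import *
c=cam("side"); t=cam("top")
a=c["pixels"][70:220,220:360,::-1]; b=t["pixels"][90:240,190:330,::-1]
im=np.hstack([cv2.resize(a,None,fx=2.8,fy=2.8,interpolation=2),cv2.resize(b,None,fx=2.8,fy=2.8,interpolation=2)]); cv2.imwrite("pics/m8.png",im)
print(robot.observe()["tool_pos"])
for n,p in[("seat3",(.618,.161,.24)),("tip3",(.594,.16,.256)),("eye",(.5558-.0026,.1075+.048,.244)) ]:
    print(n,(proj(c,p)-[220,70])*2.8,(proj(t,p)-[190,90])*2.8+[392,0])
```

```text
[0.55617941 0.10589657 0.25986698]
seat3 [[194.44241375 210.03263081]] [[462.88197945 173.87072261]]
tip3 [[173.31991906 204.30218668]] [[460.87319476 199.71321694]]
eye [[138.33627337 230.42523173]] [[469.08893929 254.61763882]]
```

View pics/m8.png

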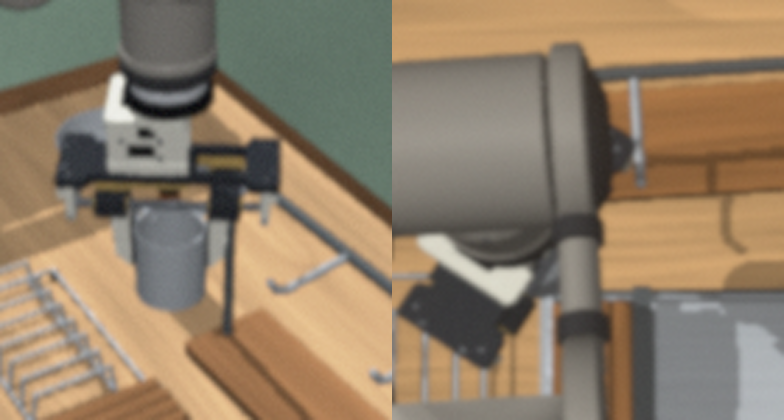

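Run:
```python
from h import *
np.set_printoptions(precision=4,suppress=True)
s=cam("side"); t=cam("top")
def ray(c,u,v):
    a=unproj(c,u,v,0); o=np.array(c["xyz"]); d=a-o; return o,d/np.linalg.norm(d)
def tri(pt,ps):
    A=np.zeros((3,3));b=np.zeros(3)
    for c,p in((t,pt),(s,ps)):
        o,d=ray(c,*p); M=np.eye(3)-np.outer(d,d); A+=M;b+=M@o
    x=np.linalg.solve(A,b); return x, proj(t,x)[0]-pt, proj(s,x)[0]-ps
T=lambda x,y:np.array((115+x/2.35,95+y/2.35)); S=lambda x,y:np.array((180+x/2,110+y/2))
for n,a,b in[("tip3",T(234,149),S(213,71)),("tip2",T(384,140),S(277,124)),("tip1",T(535,131),S(349,188)),("railL",T(183,62),S(247,38)),("railR",T(577,37),S(434,183)),
 ("platetop",T(307,233),S(196,198)),("mugB",T(611,327),S(263,410)),("mugA",T(693,228),S(390,432)),("mugC",T(750,337),S(334,523))]: print(n,*tri(a,b))
```

```text
tip3 [0.6059 0.1612 0.2422] [ 0.4876 -1.0962] [-0.9679  0.1619]
tip2 [0.6129 0.0207 0.245 ] [ 0.7223 -1.5379] [-1.4649  0.3065]
tip1 [ 0.6183 -0.1194  0.2463] [ 0.5652 -1.0975] [-1.1433  0.2797]
railL [0.6911 0.2103 0.2374] [ 0.4816 -1.1149] [-0.9324  0.1972]
railR [ 0.7077 -0.1613  0.2447] [ 0.5655 -1.034 ] [-1.0725  0.3208]
platetop [0.5462 0.1068 0.0811] [ 0.3183 -0.7159] [-0.7151  0.0954]
mugB [ 0.4396 -0.2259  0.076 ] [ 0.4759 -1.0047] [-1.2591  0.1827]
mugA [ 0.5466 -0.3199  0.0745] [ 0.2504 -0.4541] [-0.5987  0.1136]
mugC [ 0.4267 -0.3752  0.0821] [ 0.5153 -0.9854] [-1.3939  0.2117]
```

Emit:
step_arm(motion=[[[0.12, 0.15, 0], 0], [[0.24, 0.31, 0], 0], [[0.36, 0.46, 0], 0], [[0.48, 0.62, 0], 0], [[0.6, 0.77, 0], 0], [[0.71, 0.92, 0], 0], [[0.71, 0.92, 0], 0], [[0.71, 0.92, 0], 0]])

```text
time: 38.45
tool_pos: [0.6258, 0.1118, 0.2597]
tool_rot: [-3.141, 0.0, 0.979]
contact_force: [-1.3, 0.3, -1.1]
opening: 0.0646
grip_force: 25.0
```

Emit:
step_arm(motion=[[[0, 0, 0.1], 0], [[0, 0, 0.2], 0], [[0, 0, 0.3], 0], [[0, 0, 0.36], 0], [[0, 0, 0.36], 0]])

```text
time: 39.08
tool_pos: [0.6258, 0.1118, 0.2379]
tool_rot: [-3.141, 0.0, 0.979]
contact_force: [0.4, -0.4, -0.7]
opening: 0.0649
grip_force: 25.0
```

Emit:
step_arm(motion=[[[0, 0, 0.03], 0], [[0, 0, 0.06], 0], [[0, 0, 0.06], 0]])

```text
time: 39.45
tool_pos: [0.6262, 0.1119, 0.2353]
tool_rot: [3.141, -0.001, 0.979]
contact_force: [-0.6, 0.5, 1.1]
opening: 0.0648
grip_force: 25.0
```

Run:
```python
from h import *
print(robot.observe()["contact_force"])
c=cam("side"); t=cam("top")
a=c["pixels"][70:220,220:360,::-1]; b=t["pixels"][90:240,190:330,::-1]
cv2.imwrite("pics/m9.png",np.hstack([cv2.resize(x,None,fx=2.8,fy=2.8,interpolation=2) for x in(a,b)]))
```

```text
[-0.58082541  0.47739933  1.06386362]
```

View pics/m9.png

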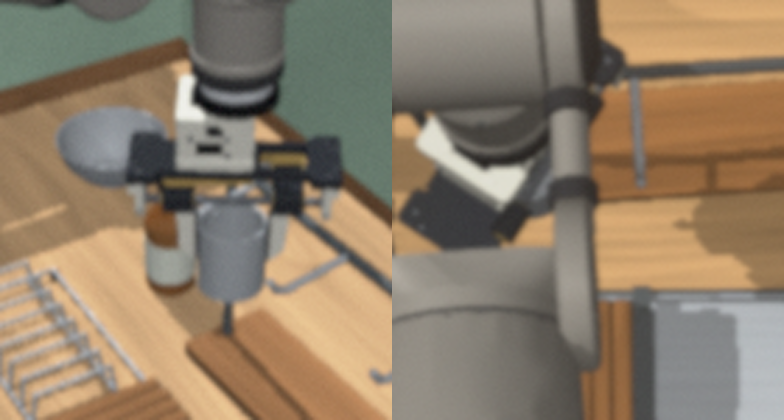

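Emit:
step_arm(motion=[[[0, 0, 0.03], 0], [[0, 0, 0.03], 0]])

```text
time: 39.8
tool_pos: [0.6267, 0.112, 0.2338]
tool_rot: [3.14, -0.002, 0.979]
contact_force: [-0.4, -0.0, 5.4]
opening: 0.0647
grip_force: 25.0
```

Emit:
step_arm(motion=[[[0, 0, 0], 0], [[0, 0, 0], 0], [[0, 0, 0], 0], [[0, 0, 0], 0], [[0, 0, 0], 0], [[0, 0, 0], 0]], hand=30)

```text
time: 40.55
tool_pos: [0.626, 0.1119, 0.2329]
tool_rot: [-3.142, -0.0, 0.979]
contact_force: [-0.6, -0.0, -0.3]
opening: 0.0809
grip_force: 0.0
```

Emit:
step_arm(motion=[[[0, 0, -0.1], 0], [[0, 0, -0.25], 0], [[0, 0, -0.4], 0], [[0, 0, -0.6], 0], [[0, 0, -0.9], 0], [[0, 0, -1.2], 0], [[0, 0, -1.4], 0], [[0, 0, -1.4], 0]])

```text
time: 41.55
tool_pos: [0.6263, 0.1118, 0.3181]
tool_rot: [3.14, -0.001, 0.979]
contact_force: [-0.0, 0.2, -0.0]
opening: 0.0811
grip_force: 0.0
```

Emit:
step_arm(motion=[[[-0.7, -0.12, 0], 0], [[-1.5, -0.26, 0], -0.1], [[-2.3, -0.4, 0], -0.2], [[-3.0, -0.53, 0], -0.31], [[-3.69, -0.65, 0], -0.31], [[-3.69, -0.65, 0], -0.31], [[-3.69, -0.65, 0], -0.31]], hand=0)

```text
time: 42.42
tool_pos: [0.4703, -0.0499, 0.3167]
tool_rot: [-3.142, -0.001, 1.288]
contact_force: [0.4, 0.3, -0.2]
opening: 0.0918
grip_force: 0.0
```

Run:
```python
from h import *
t=cam("top")["pixels"].astype(int); r=cv2.imread("pics/top0.png")[:,:,::-1].astype(int)
d=np.abs(t-r).max(2)
for n,(x0,y0,x1,y1) in{"A":(385,165,428,212),"C":(400,222,450,256),"B":(350,222,392,252)}.items(): print(n,d[y0:y1,x0:x1].mean(),(d[y0:y1,x0:x1]>40).sum())
# hook3 area, grey pixels changes
m=(d[100:175,195:260]>40); ys,xs=np.nonzero(m); print(m.sum(), xs.min()+195,xs.max()+195,ys.min()+100,ys.max()+100)
print("\n".join("".join("#" if v else "." for v in row[::1]) for row in m[::2]))
```

```text
A 36.8955962394854 845
C 15.894117647058824 227
B 37.15555555555556 487
710 195 227 137 172
.................................................................
.................................................................
.................................................................
.................................................................
.................................................................
.................................................................
.................................................................
.................................................................
.................................................................
.................................................................
.................................................................
.................................................................
.................................................................
.................................................................
.................................................................
..................
[... 799 characters left out ...]
#######.................................
##################....##########.................................
#################.....##########.................................
#################.....########.#.................................
.############################.##.................................
...###################...........................................
...####################..........................................
....###############..............................................
.....#########...................................................
......###........................................................
.................................................................
```

Run:
```python
from h import *
t=cam("top")["pixels"]; cv2.imwrite("pics/t10.png",t[:,:,::-1])
g=cv2.cvtColor(t[160:270,340:460],cv2.COLOR_RGB2GRAY)
print("\n".join("".join(" .:-=+*#%@"[min(9,v//25)] for v in row) for row in g[::2]))
G=cv2.resize(g,None,fx=6,fy=6,interpolation=cv2.INTER_CUBIC)
for p in(40,30,24):
    h=cv2.HoughCircles(G,cv2.HOUGH_GRADIENT_ALT,1.5,60,param1=120,param2=.5,minRadius=60,maxRadius=90); 
    break
print(None if h is None else [(340+x/6,160+y/6,r/6) for x,y,r in h[0]])
```

```text
+++++++*+++++++*++===++*******************************************+====+*************************+*++++*++++++++++++++++
-====+++++++****++===+*******************************************++===++****************************************++**+*+*
--------====+++++====++*******************************************+==++*************************************************
--------------------==+++++++++++++*+*****************************++==+*************************************************
=====---------------------------======+++++++++++++++*************++===+************************************************
=============------------------::::::::::::-----========+++++++++++++====++*********************************************
====================------------------:::::---------::::::::::::-----------==++++++++***********************************
===========================-----------------------------:::.................:::::::------========+++++++++++*+**********
====================================-------:---==---------::.....................................:::::::----==+*********
+==========
[... 4859 characters left out ...]
++++===--::::::::........................................................:-======+++*+*+++
===+++++++********++====+++++++++======++++++=+=====------:::::::......................................:-=====++********
*****************+++====+++++++++=====+++++++++++++++++++++++++++++=====------:::::::..................-=++++++*********
**************++++++===++++++++++=====++*+++*********************************+++++++++====-------::::::-+***************
*******++++++++*+++====+++++++++=====++***************************************************++++++++++++++++++++++++++++++
******************+===++++++++++=====+**********************************************************************************
None
```

Emit:
step_arm(motion=[[[-0.9, 0.13, 0], 0], [[-1.8, 0.26, 0], 0], [[-2.7, 0.39, 0], 0], [[-3.6, 0.52, 0], 0], [[-4.5, 0.66, 0], 0], [[-5.2, 0.76, 0], 0], [[-5.43, 0.79, 0.5], 0], [[-5.43, 0.79, 1.4], 0], [[-5.43, 0.79, 2.3], 0], [[-5.43, 0.79, 2.5], 0]])

```text
time: 43.78
tool_pos: [0.4244, -0.3743, 0.1631]
tool_rot: [-3.135, -0.004, 1.29]
contact_force: [-0.5, -0.6, -0.2]
opening: 0.0918
grip_force: 0.0
```

Emit:
step_arm(motion=[[[0, 0, 0.6], 0], [[0, 0, 1.1], 0], [[0, 0, 1.5], 0], [[0, 0, 1.75], 0], [[0, 0, 1.84], 0], [[0, 0, 1.84], 0], [[0, 0, 1.84], 0]])

```text
time: 44.65
tool_pos: [0.4254, -0.3767, 0.0575]
tool_rot: [3.14, 0.001, 1.289]
contact_force: [-0.1, -0.4, 0.0]
opening: 0.0919
grip_force: 0.0
```

Emit:
step_arm(motion=[[[0, 0, 0], 0], [[0, 0, 0], 0], [[0, 0, 0], 0], [[0, 0, 0], 0], [[0, 0, 0], 0], [[0, 0, 0], 0]], hand=255)

```text
time: 45.4
tool_pos: [0.4251, -0.3764, 0.0566]
tool_rot: [3.141, 0.0, 1.289]
contact_force: [1.5, -1.1, 1.3]
opening: 0.0645
grip_force: 25.0
```

Emit:
step_arm(motion=[[[0, 0, -0.5], 0], [[0, 0, -1.3], 0], [[0, 0, -2.1], 0], [[0, 0, -2.9], 0], [[0, 0, -3.3], 0], [[0, 0, -3.39], 0], [[0, 0, -3.39], 0]])

```text
time: 46.28
tool_pos: [0.4246, -0.3759, 0.2587]
tool_rot: [-3.14, -0.001, 1.289]
contact_force: [-0.4, 0.2, -2.0]
opening: 0.0644
grip_force: 25.0
```

Emit:
step_arm(motion=[[[0.85, 0.09, 0], 0.08], [[1.7, 0.18, 0], 0.16], [[2.55, 0.26, 0], 0.24], [[3.4, 0.35, 0], 0.31], [[4.25, 0.44, 0], 0.31], [[5.1, 0.53, 0], 0.31], [[5.8, 0.6, 0], 0.31], [[6.135, 0.635, 0], 0.31], [[6.135, 0.635, 0], 0.31], [[6.135, 0.635, 0], 0.31]])

```text
time: 47.52
tool_pos: [0.5635, -0.0344, 0.2593]
tool_rot: [-3.141, 0.001, 0.978]
contact_force: [0.7, -0.4, -0.6]
opening: 0.0642
grip_force: 25.0
```

Emit:
step_arm(motion=[[[0.12, 0.15, 0], 0], [[0.24, 0.31, 0], 0], [[0.36, 0.46, 0], 0], [[0.48, 0.62, 0], 0], [[0.6, 0.77, 0], 0], [[0.72, 0.93, 0], 0], [[0.72, 0.93, 0], 0], [[0.72, 0.93, 0], 0]])

```text
time: 48.52
tool_pos: [0.6342, -0.0286, 0.2597]
tool_rot: [-3.141, 0.0, 0.979]
contact_force: [0.5, 0.8, -0.9]
opening: 0.0644
grip_force: 25.0
```

Emit:
step_arm(motion=[[[0, 0, 0.1], 0], [[0, 0, 0.2], 0], [[0, 0, 0.3], 0], [[0, 0, 0.36], 0], [[0, 0, 0.4], 0], [[0, 0, 0.4], 0]])

```text
time: 49.28
tool_pos: [0.6344, -0.0286, 0.236]
tool_rot: [3.142, -0.0, 0.979]
contact_force: [-0.8, 0.3, -0.9]
opening: 0.064
grip_force: 25.0
```

Emit:
step_arm(motion=[[[0, 0, 0.02], 0], [[0, 0, 0.03], 0], [[0, 0, 0.03], 0]])

```text
time: 49.65
tool_pos: [0.6346, -0.0285, 0.2354]
tool_rot: [3.14, -0.001, 0.979]
contact_force: [-2.8, 0.7, 6.2]
opening: 0.064
grip_force: 25.0
```

Contact at the expected height, so I'll release.

Emit:
step_arm(motion=[[[0, 0, 0], 0], [[0, 0, 0], 0], [[0, 0, 0], 0], [[0, 0, 0], 0], [[0, 0, 0], 0], [[0, 0, 0], 0]], hand=30)

```text
time: 50.4
tool_pos: [0.6344, -0.0286, 0.2341]
tool_rot: [-3.142, -0.0, 0.979]
contact_force: [-0.9, -0.5, 0.2]
opening: 0.0808
grip_force: 0.0
```

Emit:
step_arm(motion=[[[0, 0, -0.1], 0], [[0, 0, -0.25], 0], [[0, 0, -0.4], 0], [[0, 0, -0.6], 0], [[0, 0, -0.9], 0], [[0, 0, -1.2], 0], [[0, 0, -1.4], 0], [[0, 0, -1.4], 0]])

```text
time: 51.4
tool_pos: [0.6347, -0.0286, 0.3193]
tool_rot: [3.14, -0.001, 0.979]
contact_force: [0.2, 0.3, -0.4]
opening: 0.0812
grip_force: 0.0
```

Emit:
step_arm(motion=[[[-0.25, -0.8, 0], 0.15], [[-0.5, -1.6, 0], 0.3], [[-0.75, -2.5, 0], 0.48], [[-0.91, -3.1, 0], 0.66], [[-0.91, -3.1, 0], 0.84], [[-0.91, -3.1, 0], 1.0], [[-0.91, -3.1, 0], 1.066], [[-0.91, -3.1, 0], 1.066]], hand=0)

```text
time: 52.4
tool_pos: [0.4493, 0.0299, 0.3176]
tool_rot: [-3.141, 0.001, -0.086]
contact_force: [-0.1, 0.3, 0.6]
opening: 0.0918
grip_force: 0.0
```

Run:
```python
from h import *
t=cam("top")["pixels"]; r=cv2.imread("pics/top0.png")[:,:,::-1]
print(robot.observe()["tool_pos"])
d=np.abs(t.astype(int)-r).max(2)[165:212,385:428]; print(d.mean(),(d>40).sum())
g=cv2.cvtColor(t[160:230,370:450],cv2.COLOR_RGB2GRAY)
print("\n".join("".join(" .:-=+*#%@"[min(9,v//20)] for v in row) for row in g[::1]))
```

```text
[0.44933778 0.02992476 0.3176455 ]
34.67540821375557 762
#######%#%%%%#%##%#%%%%%%%%%%%%%%%##**++*#######################################
####%%#%%%%%%%%%%%%%%%%%%%%%%%%%%%##*+++*########%##############################
###########%%#%%%%#%%%%%%%%%%%%%%%%#**+*##%%%%%#################################
###########%##%%%%%%%%%%%%%%%%%%%%%#**+*##%%%%%%%%%#%%%#%#######################
###########%%%%%%%%%%%%%%%%%%%%%%%%#****#%%%%%%%%%%%%%%%%%%%%%%%%%%%%%####%#%%##
##############%%%%%%%%%%%%%%%%%%%%%##***#%%%%%%%%%%%%%%%%%%%%%%%%%%%%%%%%%%%%%%%
####################%%%%%%%%%%%%%%%%#****#%%%%%%%%%%%%%%%%%%%%%%%%%%%%%%%%%%%%%%
*****############################%%##*++*#%%%%%%%%%%%%%%%%%%%%%%%%%%%%%%%%%%%%%%
==++++********#######################*++**##%%%%%%%%%%%%%%%%%%%%%%%%%%%%%%%%%%%%
:----======+++++******###############**++*############%%%%%%%%%%#%%%%%%%%#%%##%#
::::::::::------====+++++*****########*+++**############%##%##%%#%%%##%%#%%%##%%
.::::::::::::::::::------=====++++*****+++++*#########%%%%%%%%%%%%%%%%%%%%%%%%%%
.::::::::::::::::::::::::::::-----=======-===+**###########%%%%%%%%%%%%
[... 3926 characters left out ...]
...............................................:-=++
...........................................................................:-=++
...........................................................................:-=++
...........................................................................:-=++
...........................................................................:-=++
...........................................................................:-=++
...........................................................................:-=++
...........................................................................:==++
...........................................................................:=+++
```

Run:
```python
from h import *
c=cam("top"); r=cv2.imread("pics/top0.png"); 
# template shift of mug A
T=r[168:208,391:426]; m=cv2.matchTemplate(np.ascontiguousarray(c["pixels"][:,:,::-1])[150:230,350:450],T,cv2.TM_CCOEFF_NORMED); _,v,_,l=cv2.minMaxLoc(m); print(v,l[0]+350-391,l[1]+150-168)
for uv in((410,192),(392.5,198)):print(unproj(c,*uv,.076))
a=unproj(c,392.5,198,.076);b=unproj(c,376,177.7,.062);print(b-a,np.degrees(np.arctan2(*(b-a)[1::-1])))
np.save("pics/x.npy",0)
```

```text
0.5957601070404053 -17 7
[ 0.54523389 -0.31899173  0.076     ]
[ 0.53012536 -0.27301064  0.076     ]
[ 0.0560762   0.03748271 -0.014     ] 33.759741653404035
```

Emit:
step_arm(motion=[[[0.3, 0.9, 0], 0], [[0.6, 1.8, 0], 0], [[0.9, 2.7, 0], 0], [[1.2, 3.6, 0], 0], [[1.6, 4.4, 0], 0], [[1.79, 4.91, 0], 0], [[1.79, 4.91, 0.6], 0], [[1.79, 4.91, 1.4], 0], [[1.79, 4.91, 2.2], 0], [[1.79, 4.91, 2.4], 0]])

```text
time: 53.75
tool_pos: [0.5294, -0.272, 0.1708]
tool_rot: [-3.138, 0.006, -0.086]
contact_force: [-0.4, -0.4, 0.2]
opening: 0.0915
grip_force: 0.0
```

Emit:
step_arm(motion=[[[0, 0, 0.6], 0], [[0, 0, 1.1], 0], [[0, 0, 1.5], 0], [[0, 0, 1.8], 0], [[0, 0, 1.95], 0], [[0, 0, 1.95], 0], [[0, 0, 1.95], 0]])

```text
time: 54.62
tool_pos: [0.5316, -0.2733, 0.0583]
tool_rot: [3.141, -0.002, -0.087]
contact_force: [0.9, -0.0, 0.3]
opening: 0.092
grip_force: 0.0
```

Emit:
step_arm(motion=[[[0, 0, 0], 0], [[0, 0, 0], 0], [[0, 0, 0], 0], [[0, 0, 0], 0], [[0, 0, 0], 0], [[0, 0, 0], 0]], hand=255)

```text
time: 55.38
tool_pos: [0.531, -0.2732, 0.0574]
tool_rot: [3.141, -0.0, -0.087]
contact_force: [-1.3, -0.9, 4.1]
opening: 0.0651
grip_force: 25.0
```

Emit:
step_arm(motion=[[[0, 0, -0.5], 0], [[0, 0, -1.3], 0], [[0, 0, -2.1], 0], [[0, 0, -2.9], 0], [[0, 0, -3.3], -0.15], [[0, 0, -3.39], -0.32], [[0, 0, -3.39], -0.49], [[0, 0, -3.39], -0.66], [[0, 0, -3.39], -0.83], [[0, 0, -3.39], -1.0]])

```text
time: 56.62
tool_pos: [0.5307, -0.2724, 0.2596]
tool_rot: [-3.14, -0.0, 0.919]
contact_force: [-0.5, -0.2, -1.4]
opening: 0.0652
grip_force: 25.0
```

Run:
```python
from h import *
s=robot.observe(); p=s["tool_pos"]; y=s["tool_rot"][2]; print(p,y)
d=np.array([.571,-.173,.2608])-p; X=np.array([np.cos(y),np.sin(y)]);Y=np.array([np.sin(y),-np.cos(y)])
print(d[:2]@X/.06,d[:2]@Y/.06,-d[2]/.06,"spin",y-.979)
```

```text
[ 0.5306924  -0.27243467  0.25964886] 0.9186005402172515
1.7248335742127079 -0.47192650655293333 -0.019185645152170843 spin -0.06039945978274852
```

Emit:
step_arm(motion=[[[0.4, -0.1, 0], -0.06], [[0.8, -0.2, 0], -0.06], [[1.2, -0.33, 0], -0.06], [[1.6, -0.44, 0], -0.06], [[1.73, -0.47, 0], -0.06], [[1.73, -0.47, 0], -0.06], [[1.73, -0.47, 0], -0.06]])

```text
time: 57.5
tool_pos: [0.5718, -0.1743, 0.2603]
tool_rot: [-3.141, 0.0, 0.972]
contact_force: [0.3, -0.8, -1.0]
opening: 0.0655
grip_force: 25.0
```

Run:
```python
from h import *
s=robot.observe(); p=s["tool_pos"]; print(p,s["tool_rot"][2])
c=cam("side"); t=cam("top")
o=proj(c,p)[0]; q=proj(t,(.60,-.12,.24))[0]; print(o,q)
x0,y0=int(o[0])-75,int(o[1])-75; u0,v0=int(q[0])-75,int(q[1])-75
cv2.imwrite("pics/m11.png",np.hstack([cv2.resize(im["pixels"][b:b+150,a:a+140,::-1],None,fx=2.8,fy=2.8,interpolation=2) for im,a,b in((c,x0,y0),(t,u0,v0))]))
```

```text
[ 0.57175828 -0.17432932  0.26030427] 0.9720824334537168
[352.19991802 222.20763763] [343.26163167 158.54582189]
```

Emit:
step_arm(motion=[[[0.12, 0.15, 0], 0], [[0.24, 0.3, 0], 0], [[0.36, 0.45, 0], 0], [[0.48, 0.6, 0], 0], [[0.6, 0.76, 0], 0], [[0.72, 0.91, 0], 0], [[0.72, 0.91, 0], 0], [[0.72, 0.91, 0], 0]])

```text
time: 58.6
tool_pos: [0.6414, -0.1685, 0.2603]
tool_rot: [-3.141, 0.0, 0.973]
contact_force: [-0.4, 0.1, -1.6]
opening: 0.0654
grip_force: 25.0
```

Emit:
step_arm(motion=[[[0, 0, 0.1], 0], [[0, 0, 0.2], 0], [[0, 0, 0.3], 0], [[0, 0, 0.36], 0], [[0, 0, 0.4], 0], [[0, 0, 0.4], 0]])

```text
time: 59.35
tool_pos: [0.6415, -0.1686, 0.2366]
tool_rot: [3.142, -0.0, 0.973]
contact_force: [0.2, -0.1, -1.1]
opening: 0.0654
grip_force: 25.0
```

Emit:
step_arm(motion=[[[0, 0, 0.02], 0], [[0, 0, 0.03], 0], [[0, 0, 0.03], 0]])

```text
time: 59.72
tool_pos: [0.6417, -0.1686, 0.2358]
tool_rot: [3.14, -0.001, 0.973]
contact_force: [-1.3, 0.3, 4.2]
opening: 0.0656
grip_force: 25.0
```

Contact is at the expected height again. Next I release, rise and retreat.

Emit:
step_arm(motion=[[[0, 0, 0], 0], [[0, 0, 0], 0], [[0, 0, 0], 0], [[0, 0, 0], 0], [[0, 0, 0], 0], [[0, 0, 0], 0]], hand=30)

```text
time: 60.48
tool_pos: [0.6415, -0.1686, 0.2347]
tool_rot: [-3.142, -0.0, 0.973]
contact_force: [0.3, 0.8, 0.4]
opening: 0.0809
grip_force: 0.0
```

Emit:
step_arm(motion=[[[0, 0, -0.1], 0], [[0, 0, -0.25], 0], [[0, 0, -0.4], 0], [[0, 0, -0.6], 0], [[0, 0, -0.9], 0], [[0, 0, -1.2], 0], [[0, 0, -1.5], 0], [[0, 0, -1.6], 0], [[0, 0, -1.6], 0]])

```text
time: 61.6
tool_pos: [0.6416, -0.1686, 0.331]
tool_rot: [3.141, -0.0, 0.973]
contact_force: [-0.2, -0.4, -0.2]
opening: 0.0807
grip_force: 0.0
```

Emit:
step_arm(motion=[[[-0.4, -0.6, 0], 0], [[-0.9, -1.2, 0], 0], [[-1.4, -1.9, 0], 0], [[-2.0, -2.5, 0], 0], [[-2.6, -2.8, 0], 0], [[-3.1, -2.8, 0], 0], [[-3.1, -2.8, 0], 0]])

```text
time: 62.48
tool_pos: [0.3969, -0.2286, 0.3303]
tool_rot: [-3.141, 0.0, 0.97]
contact_force: [-0.0, -0.9, -0.8]
opening: 0.0809
grip_force: 0.0
```

Run:
```python
from h import *
print(robot.observe()["tool_pos"])
s=cam("side"); cv2.imwrite("pics/t12.png",cam("top")["pixels"][:,:,::-1]); crop(s,"s12.png",180,90,460,380,2)
```

```text
[ 0.39685172 -0.22858683  0.33025548]
```

View pics/s12.png

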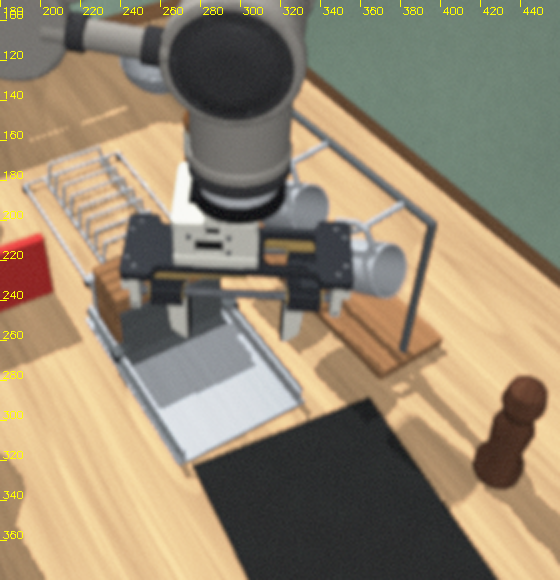

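The side view shows mugs hanging at about (332,195) and (370,222), an empty mat, the mill standing and the boards packed. I'll check hook 3 and the honey bottle numerically, then hand in.

Run:
```python
import cv2,numpy as np
a,b,r=[cv2.imread(f"pics/{n}.png").astype(int) for n in("t12","t10","top0")]
f=lambda p,q,x0,y0,x1,y1:(np.abs(p-q).max(2)[y0:y1,x0:x1]>40).sum()
print("hook3 vs after hanging",f(a,b,214,130,235,168),"vs start",f(a,r,214,130,235,168),"honey",f(a,r,135,120,175,158),"mill",f(a,r,398,115,440,155))
from cell import robot
if f(a,b,214,130,235,168)<40: print(robot.hand_in())
```

```text
hook3 vs after hanging 307 vs start 501 honey 0 mill 14
```

Run:
```python
import cv2,numpy as np
from h import *
c=cam("top")["pixels"]; cv2.imwrite("pics/t13.png",c[:,:,::-1])
for im in(cv2.imread("pics/t10.png"),c[:,:,::-1]):
    g=cv2.cvtColor(np.ascontiguousarray(im[115:175,195:300]),cv2.COLOR_BGR2GRAY)
    print("\n".join("".join(" .:-=+*#%@"[min(9,v//22)] for v in row) for row in g[::2]));print()
```

```text
###############################***********+++++++++++++====================-======-=---------------------
*******+++++++++++++++===========================-==---------------------------====-------=============+=
===========-====-==-=-----------------------------------===============++++++*+*##*++********************
----------------====----=============++++++++***********************************##*+++**++***++++++++++++
::-=====+++++++**#*++****************************************+++++++++++++++++++*#*++++++++++++++++++++++
::-=+************#*++++++++++++++++++++++++++++++++++++++++++++++++++++++++++++**#*++++++++++++++++++++++
:::-=+***+++++++*#*+++++++++++++++++++++++++++++++++++++++++++++++++++++++++++++*#*++++++++++++++++++++++
=-:::-+**+++++++*#*+++++++++++++++++++++++++++++++++++++++++++++++++++++++++++++*#*+++++++++++=====+===++
*+-:::-=++++++++*##++++++++++++++++++++++++++++++++++++++++++++++++++++++=++++++*##++++=+======+=+=+=++=+
##*=-:::==+++++++*#*++++++++++++++++++++++++++++++=++++++++++++=++++++++++++++++*##*+++++++++++++++++++++
###*+-:::-==+++++*#*++++++======++++++++
[... 4560 characters left out ...]
==============================+******************++++++++=======
#################*#***************+++===========++++++++++++++++******************+++++++++==============
############*****************+++++++++=======++*##########################**+++++++====================++
############*******+++++++++++========+++**#################################*+============+++++++++++++++
******#*#####***+++++==========++++***#######################################*++==+++++++++++++++++++++++
###############**++=====+++****###############################################*++++++++++++++++++++++++++
**################*****########################################################*+++++++++++++++++++++++++
```

Emit:
step_arm(motion=[[[0, 0, 0], 0], [[0, 0, 0], 0], [[0, 0, 0], 0], [[0, 0, 0], 0], [[0, 0, 0], 0], [[0, 0, 0], 0], [[0, 0, 0], 0], [[0, 0, 0], 0], [[0, 0, 0], 0], [[0, 0, 0], 0]])

```text
time: 63.88
tool_pos: [0.3979, -0.2277, 0.3307]
tool_rot: [-3.142, -0.0, 0.973]
contact_force: [-0.4, 0.5, 0.9]
opening: 0.0807
grip_force: 0.0
```

Run:
```python
from h import *
c=cam("top")["pixels"][:,:,::-1].astype(int); d=np.abs(c-cv2.imread("pics/t13.png")).max(2)[110:180,180:370]; print((d>40).sum())
if (d>40).sum()<150: print(robot.hand_in())
```

```text
413
```

Still swinging a little, so I'll let it settle.

Emit:
step_arm(motion=[[[0, 0, 0], 0], [[0, 0, 0], 0], [[0, 0, 0], 0], [[0, 0, 0], 0], [[0, 0, 0], 0], [[0, 0, 0], 0], [[0, 0, 0], 0], [[0, 0, 0], 0], [[0, 0, 0], 0], [[0, 0, 0], 0]])

```text
time: 65.18
tool_pos: [0.398, -0.2277, 0.3307]
tool_rot: [-3.142, -0.0, 0.973]
contact_force: [-1.0, 0.3, -0.8]
opening: 0.0806
grip_force: 0.0
```

Emit:
step_arm(motion=[[[0, 0, 0], 0], [[0, 0, 0], 0], [[0, 0, 0], 0], [[0, 0, 0], 0], [[0, 0, 0], 0], [[0, 0, 0], 0], [[0, 0, 0], 0], [[0, 0, 0], 0], [[0, 0, 0], 0], [[0, 0, 0], 0]])

```text
time: 66.42
tool_pos: [0.398, -0.2277, 0.3307]
tool_rot: [3.142, -0.0, 0.973]
contact_force: [0.5, -0.1, 0.2]
opening: 0.0808
grip_force: 0.0
```

Emit:
step_arm(motion=[[[0, 0, 0], 0], [[0, 0, 0], 0], [[0, 0, 0], 0], [[0, 0, 0], 0], [[0, 0, 0], 0], [[0, 0, 0], 0], [[0, 0, 0], 0], [[0, 0, 0], 0], [[0, 0, 0], 0], [[0, 0, 0], 0]])

```text
time: 67.68
tool_pos: [0.398, -0.2277, 0.3307]
tool_rot: [-3.142, -0.0, 0.973]
contact_force: [-0.5, -0.4, -0.2]
opening: 0.0809
grip_force: 0.0
```

Run:
```python
from h import *
a=[cam("top")["pixels"].astype(int) for _ in range(6)]
D=lambda x0,x1:[int((np.abs(a[i]-a[0]).max(2)[110:180,x0:x1]>40).sum()) for i in range(1,6)]
print(D(195,250),D(250,315),D(315,370))
```

```text
[0, 0, 0, 0, 0] [0, 0, 0, 0, 0] [0, 122, 368, 618, 778]
```

Emit:
step_arm(motion=[[[0, 0, 0], 0], [[0, 0, 0], 0], [[0, 0, 0], 0], [[0, 0, 0], 0], [[0, 0, 0], 0], [[0, 0, 0], 0], [[0, 0, 0], 0], [[0, 0, 0], 0], [[0, 0, 0], 0], [[0, 0, 0], 0]])

```text
time: 69.22
tool_pos: [0.398, -0.2277, 0.3307]
tool_rot: [3.142, -0.0, 0.973]
contact_force: [0.2, -0.0, -0.6]
opening: 0.0809
grip_force: 0.0
```

Emit:
step_arm(motion=[[[0, 0, 0], 0], [[0, 0, 0], 0], [[0, 0, 0], 0], [[0, 0, 0], 0], [[0, 0, 0], 0], [[0, 0, 0], 0], [[0, 0, 0], 0], [[0, 0, 0], 0], [[0, 0, 0], 0], [[0, 0, 0], 0]])

```text
time: 70.47
tool_pos: [0.398, -0.2277, 0.3307]
tool_rot: [-3.142, -0.0, 0.973]
contact_force: [-0.7, 0.3, -0.8]
opening: 0.0812
grip_force: 0.0
```

Emit:
step_arm(motion=[[[0, 0, 0], 0], [[0, 0, 0], 0], [[0, 0, 0], 0], [[0, 0, 0], 0], [[0, 0, 0], 0], [[0, 0, 0], 0], [[0, 0, 0], 0], [[0, 0, 0], 0], [[0, 0, 0], 0], [[0, 0, 0], 0]])

```text
time: 71.72
tool_pos: [0.398, -0.2277, 0.3307]
tool_rot: [-3.142, -0.0, 0.973]
contact_force: [0.3, -0.6, -0.4]
opening: 0.0812
grip_force: 0.0
```

Run:
```python
from h import *
a=[cam("top")["pixels"].astype(int) for _ in range(8)]
D=lambda x0,x1:[int((np.abs(a[i]-a[0]).max(2)[110:180,x0:x1]>40).sum()) for i in range(1,8)]
print(D(195,250),D(250,315),D(315,370))
m=(np.abs(a[7]-a[0]).max(2)[110:180,315:370]>40)
g=cv2.cvtColor(a[7][100:180,310:375].astype(np.uint8),cv2.COLOR_RGB2GRAY)
print("\n".join("".join(" .:-=+*#%@"[min(9,v//22)] for v in row) for row in g[::2]))
```

```text
[0, 0, 0, 0, 0, 0, 0] [0, 0, 0, 0, 0, 0, 0] [40, 107, 124, 104, 49, 0, 9]
#################################################################
#################################################################
#################################################################
#################################################################
###########################*************++++++++++++*############
###********+++++++++++==============================+*###########
==================================-----------------=*############
------------------=--=======+**+==++++++++*+=-:::-=*#############
=++++++++******************####******#####*+-:::-+*##############
****************************###*++++****#*+-:::-+*###############
++++++++++++++++++++++++++++*##*+++++++++=-:::=+**#**############
++++++++++++++++++++++++++++*##*++++====-:::-=+********##********
++++++++++++++++++++++++++++*##*++++===-:::-=*****#**************
++++++++++++++++++++++++++++*##*++++==-:::-+*********************
+++++++++++++++++++++++++++++##*+++==-:::-+************#*########
+++++++++++++++++++++++++++++*#*++==
[... 913 characters left out ...]
******++++++++=============+******#****+
==++********++===+++****+++++++++==============+=+++++*#######**+
==++********++=====+++++++==============+=++++++++++++**#######*+
++++*****#**++++++++++==============+++++++++++++++++++**######**
+++++*#####*++++++++++==========++==========---========+*********
+++++***##***+++===+=======================-:...:::::::---=======
++++++*******++======+=====================-:............::::::::
====++********+===========================-::....................
=+=+=+*********++=========================-:.....................
++++++****#*****++========================-::....................
+++++++**********++++++++++++++++++++++**+=::....................
```

Emit:
step_arm(motion=[[[0, 0, 0], 0], [[0, 0, 0], 0], [[0, 0, 0], 0], [[0, 0, 0], 0], [[0, 0, 0], 0], [[0, 0, 0], 0], [[0, 0, 0], 0], [[0, 0, 0], 0], [[0, 0, 0], 0], [[0, 0, 0], 0]])

```text
time: 73.38
tool_pos: [0.398, -0.2277, 0.3307]
tool_rot: [-3.142, -0.0, 0.973]
contact_force: [0.7, -0.1, 0.1]
opening: 0.0811
grip_force: 0.0
```

Emit:
step_arm(motion=[[[0, 0, 0], 0], [[0, 0, 0], 0], [[0, 0, 0], 0], [[0, 0, 0], 0], [[0, 0, 0], 0], [[0, 0, 0], 0], [[0, 0, 0], 0], [[0, 0, 0], 0], [[0, 0, 0], 0], [[0, 0, 0], 0]])

```text
time: 74.62
tool_pos: [0.398, -0.2277, 0.3307]
tool_rot: [-3.142, -0.0, 0.973]
contact_force: [-0.7, -0.6, -0.2]
opening: 0.0813
grip_force: 0.0
```

Emit:
step_arm(motion=[[[0, 0, 0], 0], [[0, 0, 0], 0], [[0, 0, 0], 0], [[0, 0, 0], 0], [[0, 0, 0], 0], [[0, 0, 0], 0], [[0, 0, 0], 0], [[0, 0, 0], 0], [[0, 0, 0], 0], [[0, 0, 0], 0]])

```text
time: 75.88
tool_pos: [0.398, -0.2277, 0.3307]
tool_rot: [3.142, -0.0, 0.973]
contact_force: [-0.4, -0.3, 0.5]
opening: 0.0812
grip_force: 0.0
```

```bash
python3 -c "
from cell import robot
print(robot.hand_in())"
```

```text
the job is handed in; nothing more can be done
None
```

The job is handed in at about 76 s, with no verdict returned: all four boards are packed snug in the file, all three mugs hang one to a hook, and the mill and honey bottle were not disturbed.

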